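Put the shoe-care things back on their outlines

TASK

Tidy the shoe rack: put the shoe tree, the doorstop, the boot brush and the polish tin each flat on the pad that bears its own outline, lying right way up and squarely over the outline to about a centimetre, the toe of the shoe tree at the outline's wide end and the thin end of the doorstop at the outline's narrow end. Leave the umbrella pot and the blue bowl where they stand, and let go of everything.

Things in the scene. Friction and masses are not known exactly. Their poses are not given: they have to be found in the camera images.
- shoe_tree: Loose yellow shoe tree, 150 mm long (own y), 0.12 kg, lying flat: domed toe (diameter 56, 32 high, centre at own y +69), stem (26 wide, 26 high, free from own y -17 to +30: grip it across, along own x) and heel (diameter 36, 30 high, centre at own y -35). Origin on the underside, 22 mm from mid-length towards the heel; own +y to the toe, z up.
- doorstop: Loose black wedge doorstop, rubber sole, 110 mm long (own y), 0.18 kg; tapers from 48 wide, 34 high (thick end, own y -35) to 22 wide, 13 high (thin end, own y +75). Origin on the underside, 20 mm from mid-length towards the thick end; own +y to the thin end, z up. Grip across (own x) near own y 0 to +10: 38 to 40 wide, 25 high there.
- boot_brush: Loose boot brush, bristles down, 0.22 kg: black bristle block under a stainless steel back 130 (own y) x 48 (own x) mm with round ends, 22 to 32 mm up; on it a steel grip bar 24 wide (own x), 84 long (own y), 32 to 58 mm up. Origin at the centre of the underside, z up; both ways round are the same.
- polish_tin: Loose round red shoe-polish tin, diameter 62 mm, 28 mm high, about 0.1 kg, steel band and steel disc on the lid. Origin at the centre of the underside, z up.
- pad_tree: Fixed cork pad, 80 (own x) x 165 (own y) mm, 4 mm thick; origin at the centre of its underside. Black outline centred on it: a shoe tree seen from above, wide round toe end towards own +y, small round heel towards own -y. The shoe tree's middle belongs on the pad's centre, so its origin at own y = -22 mm, its own +y along the pad's.
- pad_doorstop: Fixed cork pad, 80 (own x) x 165 (own y) mm, 4 mm thick; origin at the centre of its underside. Black outline centred on it: a long wedge shape (trapezium), narrow end towards own +y. The doorstop's middle belongs on the pad's centre, so its origin at own y = -20 mm, its own +y along the pad's.
- pad_brush: Fixed cork pad, 80 (own x) x 165 (own y) mm, 4 mm thick; origin at the centre of its underside. Black outline centred on it: a long shape with straight sides and two equal round ends, for the boot brush, long axis along own y; the brush's centre belongs on the pad's centre, either way round.
- pad_tin: Fixed cork pad, 80 (own x) x 165 (own y) mm, 4 mm thick; origin at the centre of its underside. Black outline centred on it: a circle of diameter 72 mm, for the polish tin, whose centre belongs on the pad's centre; its yaw does not matter.
- umbrella_pot: Bystander: loose white plastic umbrella pot, 126 mm across, 200 mm tall, with a spring plate inside; origin at the centre of its underside. Stands to the left of the work; must not be shifted.
- blue_bowl: Bystander: loose small blue ceramic bowl, 100 mm across, 42 mm high; origin at the centre of its underside. Stands beyond the pads; must not be shifted.

How it is judged (in metres and radians):
At the end, for the whole second after the job is handed in: Each of the four things rests released and flat (0.1 rad) on its own pad, within 12 mm of its outlined place along each pad axis; tree, doorstop and brush within 0.22 rad of the outline, tree and doorstop the right way round. Pot and bowl within 30 mm of their starts, untipped (x of shoe_tree in the frame of pad_tree between -0.012 and 0.012 m and y of shoe_tree in the frame of pad_tree between -0.034 and -0.01 m and z of shoe_tree in the frame of pad_tree between 0.001 and 0.009 m and angle between each of shoe_tree, doorstop, boot_brush, polish_tin's own z axis and vertical below 0.1 rad and linear speed of each of shoe_tree, doorstop, boot_brush, polish_tin below 0.02 m/s and angular speed of each of shoe_tree, doorstop, boot_brush, polish_tin below 0.2 rad/s and angle between the y axis of shoe_tree and the y axis of pad_tree, either way round below 0.22 rad and y of pad_tree in the frame of shoe_tree above 0 m and x of doorstop in the frame of pad_doorstop between -0.012 and 0.012 m and y of doorstop in the frame of pad_doorstop between -0.032 and -0.008 m and z of doorstop in the frame of pad_doorstop between 0.001 and 0.009 m and angle between the y axis of doorstop and the y axis of pad_doorstop, either way round below 0.22 rad and y of pad_doorstop in the frame of doorstop above 0 m and x of boot_brush in the frame of pad_brush between -0.012 and 0.012 m and y of boot_brush in the frame of pad_brush between -0.012 and 0.012 m and z of boot_brush in the frame of pad_brush between 0.001 and 0.009 m and angle between the y axis of boot_brush and the y axis of pad_brush, either way round below 0.22 rad and x of polish_tin in the frame of pad_tin between -0.012 and 0.012 m and y of polish_tin in the frame of pad_tin between -0.012 and 0.012 m and z of polish_tin in the frame of pad_tin between 0.001 and 0.009 m); the robot touches nothing.
It fails at once if the umbrella pot is shifted (30 mm) or tipped (distance of umbrella_pot from where it was at the start of the episode above 0.03 m or angle between umbrella_pot's own z axis and vertical above 0.3 rad).
It fails at once if the blue bowl is shifted (30 mm) or tipped (distance of blue_bowl from where it was at the start of the episode above 0.03 m or angle between blue_bowl's own z axis and vertical above 0.3 rad).
It also fails if it takes over 112 s, if anything falls off the work surface, if the arm or the gripper's body presses on something with over 40 N, if the wrist force passes 120 N, or if a joint passes its speed limit or range.

ROBOT

A 7-joint arm with a two-finger parallel gripper is mounted at the origin on the work surface. World frame = base frame: x ahead of the robot, y to its left, z up, the work surface at z = 0. Lengths are in m, angles in degrees, forces in N, time in s.
With the tool pointing down it reaches from about 0.425 to 0.875 m from the base axis. Payload 4.7 kg.
Tool frame: the origin (TCP) lies between the finger pads; the fingertips stand 11 mm ahead of it and the grasp point (between the pads) lies 8 mm behind it (bot.tcp_to_tips is the distance from the TCP to the fingertips, in m); z points along the fingers, y is the direction in which the jaws open and shut (so a half turn about z gives the same grasp; the last joint's range is limited). The gripper opens to 87 mm and grips with 3 to 60 N. Pads are 19 mm wide; open, the fingers measure 117 mm over their backs; the gripper's body (75 mm by 190 mm) begins 51 mm behind the grasp point.
Start: joints at [-71.499, 18.392, -4.016, 83.108, 1.295, 78.541, -3.26], TCP at [0.198, 0.619, 0.234] pointing down, gripper open.
Joint ranges: [-163.93, 163.93], [-17.29, 119.83], [-79.2, 71.16], [3.27, 140.29], [-89.18, 269.18], [5.43, 117.66], [-154.24, 154.24]. Speed limits (degrees/s): [147.25, 147.25, 180, 180, 180, 180, 180].

INTERFACE

Orientations are given as a 3x3 rotation matrix whose columns are the frame's x, y, z axes.
In Python, from bench import bot gives the robot as it stands. Calls block until the motion is done:
- bot.move_ptp(position, orientation): joint-space move of the TCP to a pose.
- bot.move_l(position, frame=None, speed=0.15): straight line of the TCP; frame=None keeps the orientation; speed is the mean speed in m/s.
- bot.set_joints(angles): joint-space move.
- bot.let_go() and bot.clamp(): open the fingers fully, or close them until they stop; the grip force is fixed at half the most.
- bot.pause(seconds).
- bot.ik(position, orientation): joint angles nearest the present ones, or None.
- bot.snapshot(name): name is "scene" or "top" or "wrist"; returns (picture, depth): 420x560x3 uint8, red, green, blue; 420x560 float32, m along the optical axis (not along the pixel's ray), 0 where there is no reading.
- bot.camera_model(name): a dict with "fx", "fy", "cx", "cy" (pixels), "world_to_cam" (4x4, takes a point from world to camera coordinates); the wrist camera has in their place "tool_from_camera" (4x4, takes a point from camera to tool coordinates, whose origin is the TCP and whose axes are the flange's). Camera axes: x right, y up, looking along -z (the intrinsics and any distortion apply to the point x, -y, -z); pixel columns grow to the right and rows downward; lengths in m; the calibration is good to about 2 mm. A picture is of the moment at which its call begins: read the wrist's pose just before it. camera_model takes no time and is no camera call.
A pose or a line that the arm cannot do raises bot.Unreachable and nothing moves.
- bot.job_done(): hands the job in, once; it reports no verdict.
Readings, each from a call of its own:
- bot.get_time_s(): time.
- bot.get_joint_positions(): joint angles.
- bot.get_dq(): joint speeds.
- bot.get_tau(): joint torques, N m.
- bot.get_eef_pos(): TCP position.
- bot.get_eef_rot(): TCP orientation.
- bot.get_contact_force(): force on the tool from outside, world axes, zero at the start.
- bot.get_moment(): the same for the moment, N m.
- bot.get_width(): finger opening in m.
Only numpy, scipy, OpenCV 4.12 (cv2) and the standard library are available. Lean on these libraries where they do the work, as an engineer would, in place of code of your own. Each camera call takes 0.05 s, during which the arm holds its last target.

## Working session

There is one attempt and no reset: what is moved stays moved. The work goes in short steps, each a Python script; the robot and the scene stay as the last script left them, time stands still between calls to the robot, and variables do not carry over. Pictures are saved under pics/ and viewed, and the job is handed in when it is done.

```bash
mkdir -p pics; ls; python3 - <<'E'
from bench import bot
import cv2,numpy as np
for n in ["scene","top","wrist"]:
    p,d=bot.snapshot(n); cv2.imwrite(f"pics/{n}0.png",p[:,:,::-1]); np.savez(f"pics/{n}0.npz",p=p,d=d)
    print(n,bot.camera_model(n), d.min(),d.max())
print(bot.get_time_s(),bot.get_eef_pos(),bot.get_eef_rot(),bot.tcp_to_tips)
E
```

```text
pics
scene {'fx': 398.3053987117852, 'fy': 398.3053987117852, 'cx': 275.5476770496617, 'cy': 210.5100689855517, 'world_to_cam': array([[-0.5790348 ,  0.81494466, -0.02416417,  0.22858877],
       [-0.47162059, -0.31062544,  0.82527926,  0.28236315],
       [ 0.66505092,  0.48926173,  0.56420762, -1.73900989],
       [ 0.        ,  0.        ,  0.        ,  1.        ]])} 0.0 3.6990685
top {'fx': 387.13734936621603, 'fy': 387.13734936621603, 'cx': 286.6416786430278, 'cy': 214.0741007663035, 'world_to_cam': array([[ 0.03211957, -0.99946968, -0.00535678,  0.11853879],
       [ 0.97400581,  0.03009793,  0.22451458, -0.59995621],
       [-0.22423428, -0.01242884,  0.97445601, -0.89084489],
       [ 0.        ,  0.        ,  0.        ,  1.        ]])} 0.0 2.0844018
wrist {'fx': 321.4624826481629, 'fy': 321.4624826481629, 'cx': 270.50119756231345, 'cy': 214.8460568600966, 'tool_from_camera': array([[ 8.74281797e-04,  9.52795194e-01,  3.03612506e-01,
         8.41531298e-02],
       [ 9.99999617e-01, -8.40848867e-04, -2.40848786e-04,
        -1.40161213e-04],
       [ 2.58126653e-05,  3.03612600e-01, -9.52795565e-01,
        -1.50891975e-01],
       [ 0.00000000e+00,  0.00000000e+00,  0.00000000e+00,
         1.00000000e+00]])} 0.0 1.2990823
0.15 [0.19745805 0.61885624 0.23271217] [[-9.52706346e-01  3.03892226e-01 -3.64247567e-04]
 [ 3.03892432e-01  9.52705293e-01 -1.41898233e-03]
 [-8.41971131e-05 -1.46256555e-03 -9.99998927e-01]] 0.011
```

View pics/top0.png

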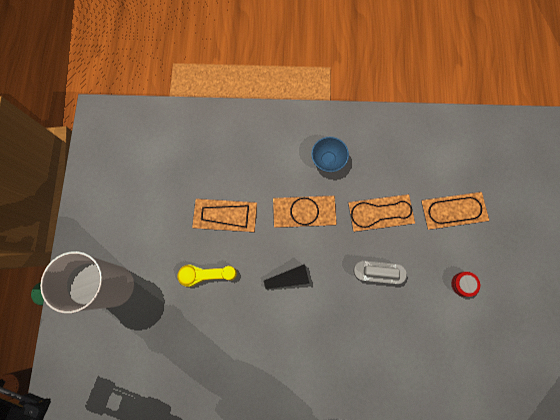

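View pics/scene0.png

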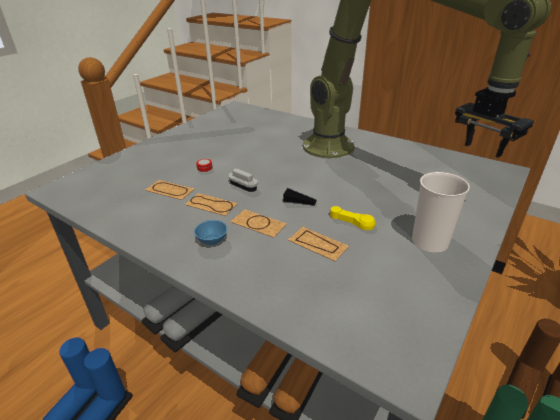

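View pics/wrist0.png

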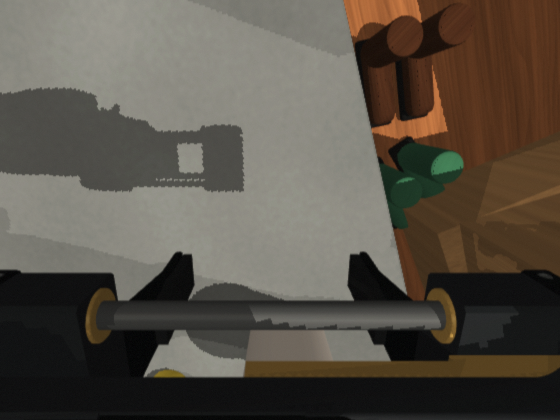

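```bash
cat > h.py <<'E'
import numpy as np,cv2
def ray(cam,uv,z,T=None):
    """pixels Nx2 -> world points on plane z; T cam->world"""
    uv=np.atleast_2d(np.float64(uv))
    d=np.c_[(uv[:,0]-cam['cx'])/cam['fx'],-(uv[:,1]-cam['cy'])/cam['fy'],-np.ones(len(uv))]
    if T is None: T=np.linalg.inv(cam['world_to_cam'])
    d=d@T[:3,:3].T; o=T[:3,3]
    return o+d*((z-o[2])/d[:,2])[:,None]
def unproj(cam,d,T=None):
    v,u=np.mgrid[:d.shape[0],:d.shape[1]]
    P=np.stack([(u-cam['cx'])/cam['fx']*d,-(v-cam['cy'])/cam['fy']*d,-d],-1)
    if T is None: T=np.linalg.inv(cam['world_to_cam'])
    P=P@T[:3,:3].T+T[:3,3]; P[d<=0]=np.nan
    return P
def wristT(bot,cam):
    T=np.eye(4);T[:3,:3]=bot.get_eef_rot();T[:3,3]=bot.get_eef_pos()
    return T@cam['tool_from_camera']
def big(m):
    c,_=cv2.findContours(m.astype(np.uint8),cv2.RETR_EXTERNAL,cv2.CHAIN_APPROX_NONE)
    return max(c,key=cv2.contourArea)[:,0]
def rect(P):
    (c,s,a)=cv2.minAreaRect(np.float32(P[:,:2]*1000))
    if s[0]<s[1]: a+=90; s=s[::-1]
    return np.round(c,1),np.round(s,1),round(a%180,1)
E
python3 - <<'E'
from h import *
from bench import bot
Z=np.load('pics/top0.npz');p,d=Z['p'],Z['d'];cam=bot.camera_model('top')
W=unproj(cam,d); hsv=cv2.cvtColor(p,cv2.COLOR_RGB2HSV)
print('table z',np.nanmedian(W[300:360,300:450,2]))
v,u=np.mgrid[:420,:560]
cork=(hsv[...,1]>90)&(hsv[...,0]<22)&(v>185)&(v<240)&(u>150)&(u<520)
dark=p.max(-1)<70
for n,u0,u1 in [('door',185,265),('tin',265,342),('tree',342,418),('brush',418,500)]:
    m=((cork|dark)&(u>=u0)&(u<u1)&(v>185)&(v<240)).astype(np.uint8)
    m=cv2.morphologyEx(m,cv2.MORPH_CLOSE,np.ones((3,3)))
    c=big(m); print('pad',n,rect(ray(cam,c,.004)),'z',np.nanmedian(W[...,2][m>0]))
    k=((dark)&(u>=u0)&(u<u1)&(v>185)&(v<240)&(m>0)); c=big(k); print('   outline',rect(ray(cam,c,.004)))
A=dict(tree=((hsv[...,0]>22)&(hsv[...,0]<35)&(hsv[...,1]>150),(170,245)),door=(p.max(-1)<50,(255,320)),
 brush=(np.nan_to_num(W[...,2])>.012,(345,415)),tin=(np.nan_to_num(W[...,2])>.012,(440,490)))
for n,(m,(a,b)) in A.items():
    m=m&(u>=a)&(u<b)&(v>250)&(v<305); c=big(m)
    print(n,rect(ray(cam,c,.015)),'px',c.min(0),c.max(0),'zmax',np.nanpercentile(W[...,2][m],[5,50,95]).round(4),'nan',np.isnan(W[...,2][m]).mean(), 'depth mean',np.nanmean(W[m],0).round(4))
for n,a,b,c_,e in [('bowl',305,355,130,180),('pot',35,110,245,320)]:
    m=(np.nan_to_num(W[...,2])>.012)&(u>=a)&(u<b)&(v>c_)&(v<e); print(n,np.nanpercentile(W[m],[2,50,98],axis=0).round(3))
ims=cv2.resize(p[180:310,170:500],None,fx=2.4,fy=2.4,interpolation=cv2.INTER_CUBIC);cv2.imwrite('pics/topz.png',ims[...,::-1])
E
```

```text
table z -0.0006633646592212328
pad door (array([603.9, 302.4]), array([166.9,  80.9]), 88.2) z 0.003761712294847286
   outline (array([603. , 247.9]), array([59.1, 16.1]), 172.2)
pad tin (array([620.6,  92. ]), array([165.5,  81.1]), 94.0) z 0.00357955299318391
   outline (array([599.9,  71.5]), array([57.1, 13.5]), 133.3)
pad tree (array([ 623.8, -111.6]), array([165.2,  81.4]), 99.6) z 0.003541323922896078
   outline (array([621.6, -45.7]), array([65.9, 26.4]), 165.3)
pad brush (array([ 635.7, -306.6]), array([165.6,  80.9]), 100.0) z 0.0034852063846068093
   outline (array([ 618.6, -327.5]), array([121.7,  45. ]), 127.7)
tree (array([442.7, 335.8]), array([149.7,  52.6]), 91.8) px [177 265] [236 286] zmax [0.0189 0.027  0.032 ] nan 0.003676470588235294 depth mean [0.4448 0.3414 0.026 ]
door (array([445.8, 135.9]), array([110.5,  46.7]), 99.8) px [264 265] [308 288] zmax [0.0142 0.0252 0.0331] nan 0.004991680532445923 depth mean [0.4418 0.1284 0.0245]
brush (array([ 464. , -102.4]), array([131.7,  49.4]), 86.1) px [354 262] [406 283] zmax [0.0288 0.0332 0.059 ] nan 0.0 depth mean [ 0.4618 -0.0956  0.0408]
tin (array([ 442.4, -317.6]), array([66.6, 59.3]), 91.8) px [453 272] [479 296] zmax [0.0193 0.0275 0.0306] nan 0.0 depth mean [ 0.4411 -0.3127  0.0268]
bowl [[ 0.724 -0.016  0.012]
 [ 0.785  0.023  0.027]
 [ 0.814  0.075  0.044]]
pot [[0.354 0.516 0.109]
 [0.408 0.594 0.15 ]
 [0.465 0.632 0.201]]
```

View pics/topz.png

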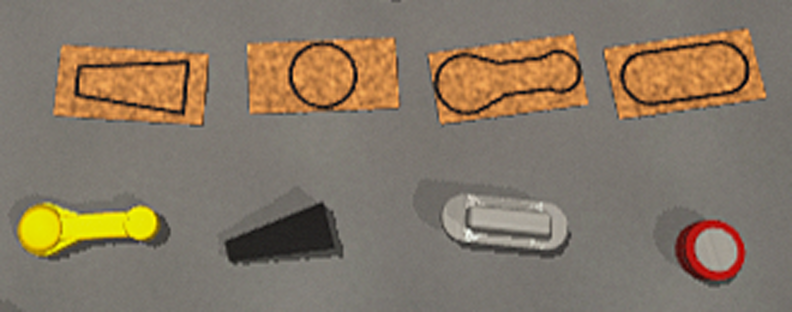

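```bash
cat >> h.py <<'E'
def Rdown(yaw_deg,flip=1):
    """tool x axis at world angle yaw (object's own y axis), z down; flip=-1: half turn"""
    a=np.radians(yaw_deg); x=flip*np.array([np.cos(a),np.sin(a),0]); z=np.array([0,0,-1.])
    return np.c_[x,np.cross(z,x),z]
E
python3 - <<'E'
from h import *
from bench import bot
t=bot.get_time_s()
for n,x,y,a in [('tree',.443,.32,91),('door',.446,.13,100),('brush',.464,-.1,86),('tin',.442,-.315,90),('pdoor',.604,.302,88),('ptin',.62,.092,94),('ptree',.624,-.11,99.6),('pbrush',.636,-.306,100)]:
  for f in (1,-1):
    for z in (.015,.22):
      q=bot.ik([x,y,z],Rdown(a,f)); print(n,f,z,None if q is None else np.round(q))
print(bot.get_time_s()-t)
E
```

```text
tree 1 0.015 [-53.  19.  16. 111.  -7.  51. -32.]
tree 1 0.22 [-54.   6.  16. 100.  -2.  74. -36.]
tree -1 0.015 [-36.  18.  -3. 111.   1.  51. 141.]
tree -1 0.22 [-40.   6.   1.  99.  -0.  75. 142.]
door 1 0.015 [-42.  10.  24. 122.  -5.  49.  -5.]
door 1 0.22 [-44.  -5.  24. 110.   2.  74. -11.]
door -1 0.015 [ 41.  23. -67. 120.  27.  54. 149.]
door -1 0.22 None
brush 1 0.015 [-34.  14.  48. 122. -14.  50.  17.]
brush 1 0.22 [  2.  -3.   7. 108.   0.  74.   5.]
brush -1 0.015 [ -53.   24.   70.  122.  -29.   53. -150.]
brush -1 0.22 None
tin 1 0.015 [-23.  36.  69. 113. -40.  60.  65.]
tin 1 0.22 [  5.   6.  29. 101.  -3.  74.  35.]
tin -1 0.015 [ -18.   30.   61.  113.  -32.   56. -121.]
tin -1 0.22 [ -23.    9.   61.  101.   -8.   75. -140.]
pdoor 1 0.015 [-45.  33.  22.  92. -14.  58. -21.]
pdoor 1 0.22 [-45.  22.  21.  81.  -8.  78. -25.]
pdoor -1 0.015 [-27.  31.  -2.  91.   1.  57. 148.]
pdoor -1 0.22 [-30.  22.   2.  80.  -1.  78. 150.]
ptin 1 0.015 [-33.  28.  27. 100. -15.  56.   5.]
ptin 1 0.22 [-36.  17.  31.  89.  -9.  76.  -0.]
ptin -1 0.015 [ 38.  48. -68.  97.  47.  69. 142.]
ptin -1 0.22 [ 38.  31. -68.  86.  28.  82. 153.]
ptree 1 0.015 [-31.  37.  51.  99. -33.  60.  41.]
ptree 1 0.22 [-30.  22.  49.  88. -17.  78.  30.]
ptree -1 0.015 [ -37.   42.   61.  100.  -41.   64. -133.]
ptree -1 0.22 [ -38.   26.   61.   88.  -23.   79. -145.]
pbrush 1 0.015 [ -5.  41.  42.  88. -29.  63.  53.]
pbrush 1 0.22 [ 9. 26. 21. 76. -9. 80. 40.]
pbrush -1 0.015 [ -16.   51.   61.   88.  -46.   69. -117.]
pbrush -1 0.22 [ -15.   37.   61.   77.  -32.   84. -126.]
0.0
```

```bash
cat >> h.py <<'E'
def look(bot,tag):
    cam=bot.camera_model('wrist'); T=wristT(bot,cam); p,d=bot.snapshot('wrist')
    cv2.imwrite(f'pics/{tag}.png',p[...,::-1]); np.savez(f'pics/{tag}.npz',p=p,d=d,T=T)
    return cam,T,p,d,unproj(cam,d,T)
def load(bot,tag):
    Z=np.load(f'pics/{tag}.npz'); cam=bot.camera_model('wrist'); return cam,Z['T'],Z['p'],Z['d'],unproj(cam,Z['d'],Z['T'])
E
python3 - <<'E'
from h import *
from bench import bot
P=bot.get_eef_pos(); bot.move_l([P[0],P[1],.36],speed=.3)
bot.move_ptp([.445,.32,.36],Rdown(91)); print(bot.get_time_s())
bot.move_l([.445,.32,.22],speed=.3); look(bot,'w_tree'); print(bot.get_time_s(),bot.get_eef_pos())
E
```

```text
2.1667
2.8333 [0.44588541 0.32143129 0.22224123]
```

View pics/w_tree.png

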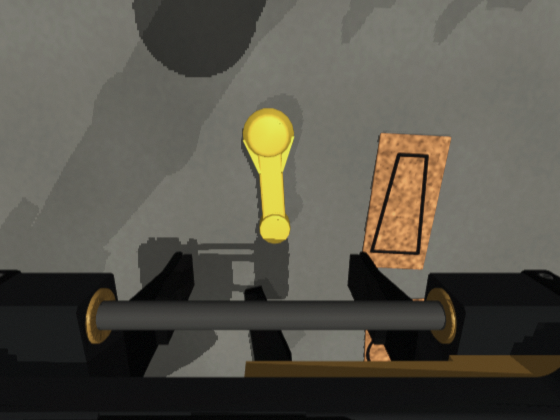

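```bash
python3 - <<'E'
from h import *
from bench import bot
cam,T,p,d,W=load(bot,'w_tree'); hsv=cv2.cvtColor(p,cv2.COLOR_RGB2HSV)
print('table',np.nanmedian(W[200:250,180:230,2]))
v,u=np.mgrid[:420,:560]
y=(hsv[...,0]>20)&(hsv[...,0]<36)&(hsv[...,1]>130)&(v<250)
for n,a,b in [('toe',100,145),('heel',218,250)]:
    m=y&(v>a)&(v<b)&(W[...,2]>.026); Q=W[m]; 
    (c,r)=cv2.minEnclosingCircle(np.float32(Q[:,:2]*1000)); print(n,c,r,Q[:,2].max(),Q[:,:2].mean(0))
m=y; c=big(m); print(rect(ray(cam,c,.015,T)))
st=y&(v>180)&(v<212)&(W[...,2]>.022); Q=W[st]; print('stem',rect(Q))
cork=(hsv[...,1]>90)&(hsv[...,0]<20)|(p.max(-1)<60); m=cork&(u>360)&(v<275)&(v>120)&(W[...,2]>-.003)
print('pad',rect(ray(cam,big(cv2.morphologyEx(m.astype(np.uint8),cv2.MORPH_OPEN,np.ones((3,3)))),.004,T)))
print(bot.get_eef_pos())
E
```

```text
table -0.0004189335166338015
toe (441.16009521484375, 382.68670654296875) 22.443294525146484 0.03327480926361115 [0.440925   0.38749838]
heel (450.0439147949219, 279.5088195800781) 17.734312057495117 0.03196911933030849 [0.45030279 0.27867409]
(array([441.2, 333. ]), array([153.5,  54.2]), 89.9)
stem (array([447.1, 316.6]), array([35.4, 26.7]), 91.9)
pad (array([602.2, 297.7]), array([175.6,  81.2]), 88.1)
[0.44588541 0.32143129 0.22224123]
```

```bash
python3 - <<'E'
from h import *
from bench import bot
Z=np.load('pics/top0.npz');p,d=Z['p'],Z['d'];cam=bot.camera_model('top');W=unproj(cam,d); hsv=cv2.cvtColor(p,cv2.COLOR_RGB2HSV)
v,u=np.mgrid[:420,:560]
y=(hsv[...,0]>20)&(hsv[...,0]<36)&(hsv[...,1]>130)&(v>250)&(u<250)
for n,m,z in [('toe',y&(u<200),.026),('heel',y&(u>222),.026)]:
    Q=W[m&(W[...,2]>z)]; print(n,cv2.minEnclosingCircle(np.float32(Q[:,:2]*1000)),Q[:,:2].mean(0))
m=y&(u>203)&(u<218)&(W[...,2]>.022); print('stem',W[m].mean(0))
cam,T,p,d,W=load(bot,'w_tree'); hsv=cv2.cvtColor(p,cv2.COLOR_RGB2HSV)
y=(hsv[...,0]>20)&(hsv[...,0]<36)&(hsv[...,1]>130)&(v<250)
P=np.nanmean
for a in range(180,215,8):
    Q=W[y&(v>=a)&(v<a+8)&(W[...,2]>.023)]; print(a,Q.mean(0).round(4))
# doorstop / brush / tin from top: upper surfaces
Z=np.load('pics/top0.npz');p,d=Z['p'],Z['d'];cam=bot.camera_model('top');W=unproj(cam,d)
m=(u>345)&(u<415)&(v>250)&(v<295)&(W[...,2]>.052); print('bar',rect(W[m]))
m=(u>345)&(u<415)&(v>250)&(v<295)&(W[...,2]>.024); print('brush',rect(W[m]))
m=(u>440)&(u<490)&(v>250)&(v<305)&(W[...,2]>.024); print('tin',cv2.minEnclosingCircle(np.float32(W[m][:,:2]*1000)))
m=(u>255)&(u<320)&(v>250)&(v<305)&(W[...,2]>.009)&(p.max(-1)<50); print('door',rect(W[m]))
Q=W[m]; i=Q[:,1]; print('thick',Q[i<.1].mean(0),'thin',Q[i>.15].mean(0))
E
```

```text
toe ((334.55157470703125, 473.4996337890625), 170.2926025390625) [0.43461705 0.38595872]
heel ((449.6765441894531, 279.3766174316406), 17.55563735961914) [0.45008756 0.27861304]
stem [0.44632744 0.32412255 0.02553991]
180 [0.4456 0.331  0.0255]
188 [0.4465 0.322  0.0254]
196 [0.4474 0.3129 0.0255]
204 [0.4482 0.3036 0.0255]
212 [0.4491 0.2947 0.0272]
bar (array([462.8, -98.6]), array([83.8, 24. ]), 85.8)
brush (array([463. , -98.4]), array([128.7,  48.3]), 86.0)
tin ((441.8232727050781, -315.5448913574219), 31.273456573486328)
door (array([439.6, 136. ]), array([107.9,  46.2]), 105.5)
thick [0.44936556 0.09152407 0.03173483] thin [0.4310005  0.16806604 0.01661215]
```

```bash
cat >> h.py <<'E'
PADS=dict(door=(.6039,.3024,88.2),tin=(.6206,.092,94.0),tree=(.6238,-.1116,99.6),brush=(.6357,-.3066,100.0))
def u_(a): a=np.radians(a); return np.array([np.cos(a),np.sin(a)])
def pick(bot,xy,yaw,z,hz=.16):
    R=Rdown(yaw); bot.move_ptp([xy[0],xy[1],hz],R)
    bot.move_l([xy[0],xy[1],z+.05],speed=.2); bot.move_l([xy[0],xy[1],z],speed=.08); bot.pause(.2)
    print('at',bot.get_eef_pos().round(4),'F',np.round(bot.get_contact_force(),1))
    bot.clamp(); print('width',bot.get_width(),'F',np.round(bot.get_contact_force(),1))
    bot.move_l([xy[0],xy[1],hz],speed=.15); print('lifted width',bot.get_width(),bot.get_time_s())
def place(bot,xy,yaw,z,hz=.16):
    R=Rdown(yaw); bot.move_ptp([xy[0],xy[1],hz],R); print('width',bot.get_width())
    bot.move_l([xy[0],xy[1],z+.04],speed=.2); bot.move_l([xy[0],xy[1],z],speed=.05); bot.pause(.2)
    print('at',bot.get_eef_pos().round(4),'F',np.round(bot.get_contact_force(),1))
    bot.let_go(); bot.pause(.2)
    bot.move_l([xy[0],xy[1],hz],speed=.15); print('t',bot.get_time_s())
E
python3 - <<'E'
from h import *
from bench import bot
o=np.array([.4465,.3143]); g=6.5e-3
pick(bot,o+g*u_(95.5),95.5,.015)
look(bot,'held_tree')
E
```

```text
at [0.4463 0.3211 0.0156] F [ 0.4  0.5 -1.6]
width 0.02584507653270233 F [ 0.2  0.  -0.6]
lifted width 0.025935443595075516 6.9167
```

View pics/held_tree.png

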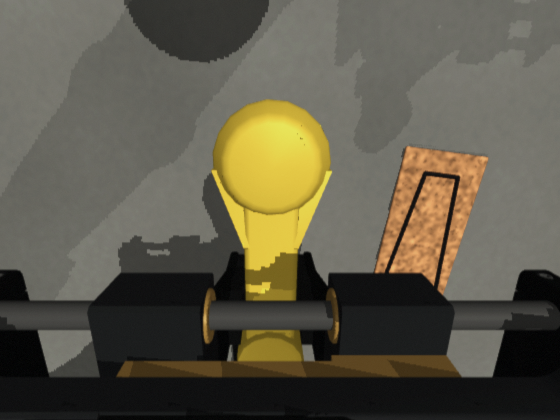

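```bash
python3 - <<'E'
from h import *
from bench import bot
x,y,a=PADS['tree']
xy=np.array([x,y])+(-.022+.0065)*u_(a)
place(bot,xy,a,.0205)
bot.move_l([xy[0],xy[1],.24],speed=.3); look(bot,'v_tree')
bot.move_ptp([.442,.13,.24],Rdown(100)); look(bot,'w_door'); print(bot.get_time_s())
E
```

```text
width 0.025614190534028938
at [ 0.6267 -0.1269  0.0209] F [ 0.8  0.3 -1.3]
t 13.0083
14.725
```

View pics/v_tree.png

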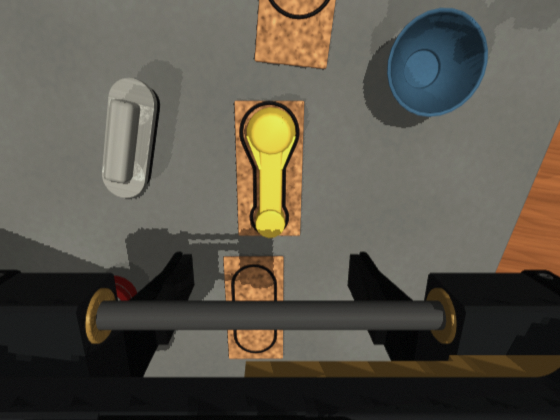

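View pics/w_door.png

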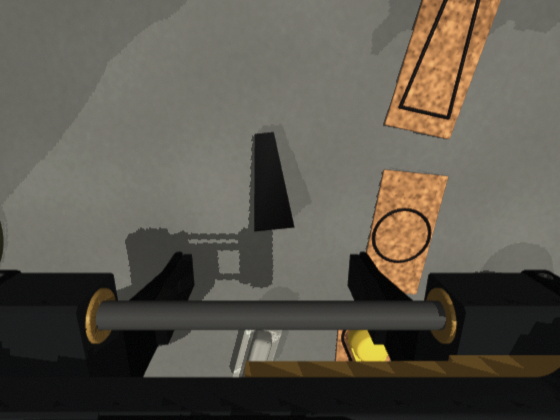

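```bash
python3 - <<'E'
from h import *
from bench import bot
v,u=np.mgrid[:420,:560]
cam,T,p,d,W=load(bot,'w_door')
m=(u>240)&(u<305)&(v>120)&(v<240)&(p.max(-1)<45)&(W[...,2]>.009)
m=cv2.morphologyEx(m.astype(np.uint8),cv2.MORPH_OPEN,np.ones((3,3)))>0
Q=W[m]; print(len(Q),np.percentile(Q[:,2],[1,50,99]))
# centreline: bin along y, midpoint of x extents of top surface, with z = expected
for y0 in np.arange(.085,.19,.01):
    q=Q[abs(Q[:,1]-y0)<.004]
    if len(q)>5: print(y0.round(3),'xmin %.4f xmax %.4f mid %.4f w %.4f z %.4f'%(q[:,0].min(),q[:,0].max(),(q[:,0].min()+q[:,0].max())/2,np.ptp(q[:,0]),np.median(q[:,2])))
c,s,a=cv2.minAreaRect(np.float32(Q[:,:2]*1000)); print(c,s,a)
h=cv2.convexHull(np.float32(Q[:,:2]*1000)); print(cv2.approxPolyDP(h,6,True)[:,0])
# tree placed
cam,T,p,d,W=load(bot,'v_tree'); hsv=cv2.cvtColor(p,cv2.COLOR_RGB2HSV)
y=(hsv[...,0]>20)&(hsv[...,0]<36)&(hsv[...,1]>130)&(v<250)&(v>90)
q=W[y&(v>208)&(W[...,2]>.029)];H=cv2.minEnclosingCircle(np.float32(q[:,:2]*1000));print('heel',H,q[:,2].max())
S=[W[y&(v>=a)&(v<a+8)&(W[...,2]>.026)].mean(0) for a in (170,178,186,194,202)]; print(np.round(S,4))
cork=((hsv[...,1]>90)&(hsv[...,0]<20)|(p.max(-1)<60)|y)&(u>225)&(u<310)&(v>92)&(v<245)&(W[...,2]>.001)
cc=big(cv2.morphologyEx(cork.astype(np.uint8),cv2.MORPH_OPEN,np.ones((3,3))));print('pad',rect(ray(cam,cc,.004,T)),cc.min(0),cc.max(0))
E
```

```text
2825 [0.01263328 0.02498512 0.03382236]
0.085 xmin 0.4300 xmax 0.4743 mid 0.4521 w 0.0443 z 0.0326
0.095 xmin 0.4282 xmax 0.4762 mid 0.4522 w 0.0480 z 0.0314
0.105 xmin 0.4265 xmax 0.4718 mid 0.4491 w 0.0454 z 0.0293
0.115 xmin 0.4247 xmax 0.4677 mid 0.4462 w 0.0429 z 0.0273
0.125 xmin 0.4230 xmax 0.4634 mid 0.4432 w 0.0404 z 0.0254
0.135 xmin 0.4221 xmax 0.4581 mid 0.4401 w 0.0360 z 0.0233
0.145 xmin 0.4209 xmax 0.4551 mid 0.4380 w 0.0342 z 0.0212
0.155 xmin 0.4192 xmax 0.4510 mid 0.4351 w 0.0317 z 0.0193
0.165 xmin 0.4176 xmax 0.4466 mid 0.4321 w 0.0290 z 0.0174
0.175 xmin 0.4158 xmax 0.4426 mid 0.4292 w 0.0269 z 0.0153
0.185 xmin 0.4149 xmax 0.4385 mid 0.4267 w 0.0237 z 0.0135
(439.51904296875, 135.5717010498047) (46.55279541015625, 109.44548797607422) 15.77953052520752
[[474.26874   88.52575 ]
 [434.7346   189.97412 ]
 [416.88824  185.7757  ]
 [431.71628   77.588745]]
heel ((632.8705444335938, -166.27772521972656), 18.830265045166016) 0.036408765677247656
[[ 0.6234 -0.1095  0.0294]
 [ 0.6253 -0.1186  0.0294]
 [ 0.6269 -0.1278  0.0295]
 [ 0.6283 -0.1372  0.0295]
 [ 0.6297 -0.1467  0.0295]]
pad (array([ 622.7, -114.2]), array([165.9,  79.5]), 99.5) [235 101] [303 237]
```

```bash
python3 - <<'E'
from h import *
from bench import bot
c=np.array([.4395,.1356]); g=-.015
pick(bot,c+g*u_(105.8),105.8,.013)
look(bot,'held_door')
E
```

```text
at [0.444  0.1213 0.0134] F [-0.6  0.9 -0.1]
width 0.03944215963594347 F [ 0.1 -0.6 -0.6]
lifted width 0.03948256548090841 18.7333
```

View pics/held_door.png

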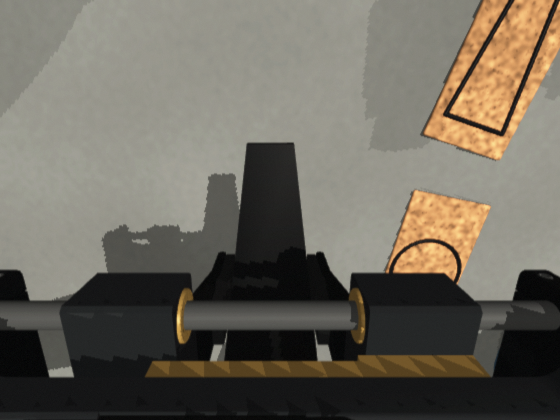

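```bash
python3 - <<'E'
from h import *
from bench import bot
x,y,a=PADS['door']
xy=np.array([x,y])-.015*u_(a)
place(bot,xy,a,.0185)
bot.move_l([xy[0],xy[1],.24],speed=.3); look(bot,'v_door')
bot.move_ptp([.463,-.0985,.24],Rdown(86)); look(bot,'w_brush'); print(bot.get_time_s())
E
```

```text
width 0.03949087186585999
at [0.6037 0.2875 0.0189] F [-0.2 -0.3 -2.8]
t 23.8333
25.8667
```

View pics/v_door.png

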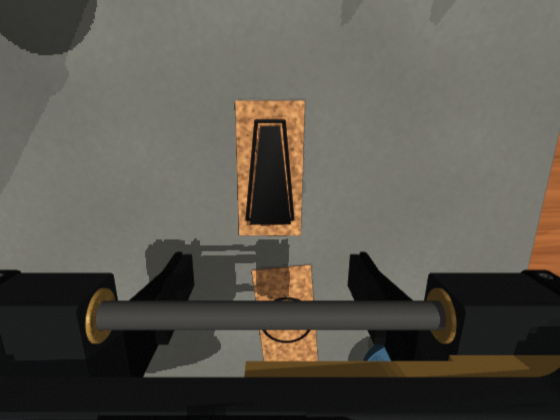

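View pics/w_brush.png

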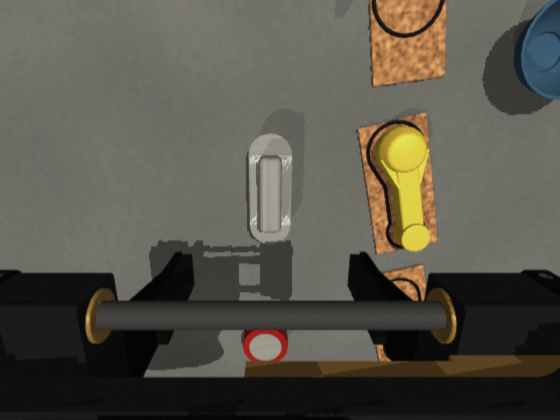

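```bash
python3 - <<'E'
from h import *
from bench import bot
v,u=np.mgrid[:420,:560]
cam,T,p,d,W=load(bot,'w_brush')
r=(u>235)&(u<305)&(v>125)&(v<250)
print('bar',rect(W[r&(W[...,2]>.052)]),'back',rect(W[r&(W[...,2]>.024)]))
m=r&(W[...,2]>.052); c=W[m]; (cx,cy),s,a=cv2.minAreaRect(np.float32(c[:,:2]*1000))
xy=np.array([cx,cy])/1000; assert np.hypot(*(xy-[.463,-.0985]))<.006
xy=(xy+[.463,-.0985])/2
pick(bot,xy,86,.0455)
look(bot,'held_brush')
x,y,a=PADS['brush']
place(bot,[x,y],a,.0505)
bot.move_l([x,y,.24],speed=.3); look(bot,'v_brush')
bot.move_ptp([.4418,-.3155,.24],Rdown(90)); look(bot,'w_tin'); print(bot.get_time_s())
E
```

```text
bar (array([462.9, -98.8]), array([82.1, 23.5]), 85.5) back (array([462.8, -99.5]), array([129.4,  48. ]), 86.1)
at [ 0.4634 -0.0985  0.046 ] F [1.  0.6 0.6]
width 0.023696871037438876 F [-0.2  0.2 -0.8]
lifted width 0.023384099288539063 29.6917
width 0.02392391652429761
at [ 0.6359 -0.3067  0.0508] F [-0.3  0.1 -2.5]
t 34.75
36.0667
```

View pics/v_brush.png

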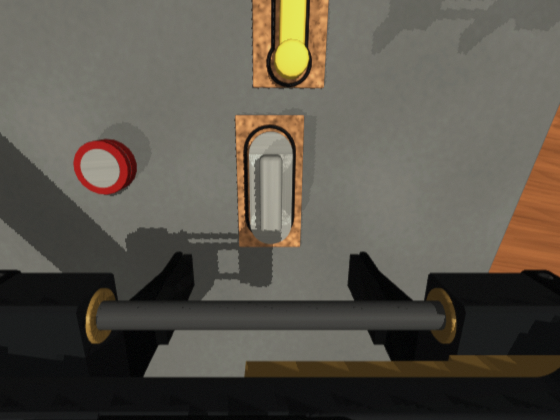

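View pics/w_tin.png

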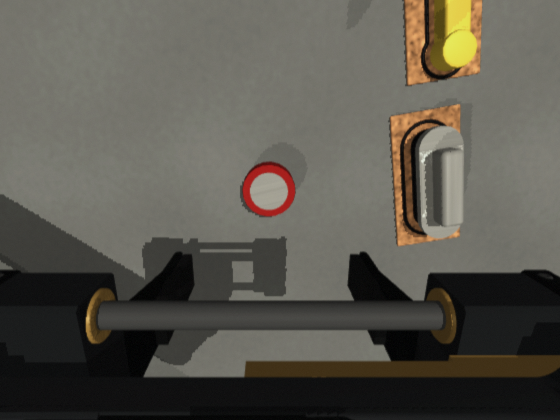

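```bash
python3 - <<'E'
from h import *
from bench import bot
v,u=np.mgrid[:420,:560]
cam,T,p,d,W=load(bot,'v_brush')
r=(u>240)&(u<300)&(v>120)&(v<248)
print('brush bar',rect(W[r&(W[...,2]>.056)]),'back',rect(W[r&(W[...,2]>.028)]),'pad',PADS['brush'])
cam,T,p,d,W=load(bot,'w_tin')
r=(u>230)&(u<310)&(v>150)&(v<225)
c,rad=cv2.minEnclosingCircle(np.float32(W[r&(W[...,2]>.024)][:,:2]*1000)); print('tin',c,rad)
xy=np.array(c)/1000; assert 29<rad<34 and np.hypot(*(xy-[.4418,-.3155]))<.006
xy=(xy+[.4418,-.3155])/2
pick(bot,xy,90,.0145)
x,y,a=PADS['tin']
place(bot,[x,y],a,.0195)
bot.move_l([x,y,.24],speed=.3); look(bot,'v_tin')
bot.move_l([.45,.0,.35],speed=.4)
for n in ("top","scene"):
    p,d=bot.snapshot(n); cv2.imwrite(f"pics/{n}1.png",p[:,:,::-1]); np.savez(f"pics/{n}1.npz",p=p,d=d)
print(bot.get_time_s())
E
```

```text
brush bar (array([ 635.5, -306.7]), array([81.9, 24. ]), 99.8) back (array([ 635.8, -307.4]), array([130.,  48.]), 100.0) pad (0.6357, -0.3066, 100.0)
tin (441.0899963378906, -316.8564453125) 30.947378158569336
at [ 0.4418 -0.3164  0.015 ] F [ 0.  -0.1  0.5]
width 0.06139361438069545 F [-0.2  0.8  1. ]
lifted width 0.06129286021046059 39.775
width 0.06141381135941625
at [0.6208 0.092  0.0197] F [-0.9 -0.1 -0.3]
t 45.2417
47.3
```

View pics/v_tin.png

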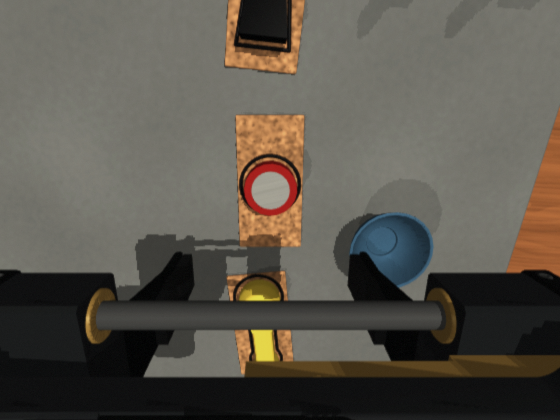

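View pics/top1.png

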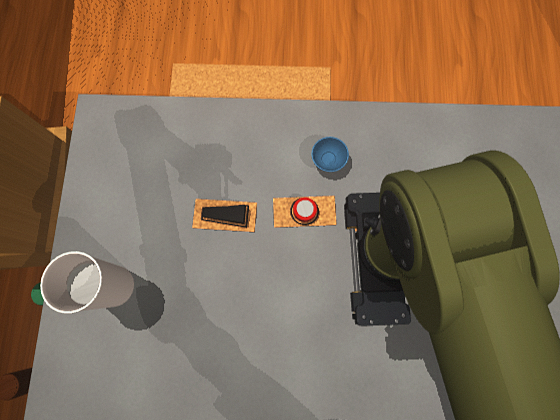

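```bash
python3 - <<'E'
from h import *
from bench import bot
v,u=np.mgrid[:420,:560]
bot.move_ptp([.40,.25,.40],Rdown(90))
p,d=bot.snapshot('top'); cv2.imwrite('pics/top2.png',p[...,::-1]); 
Z=np.load('pics/top1.npz'); cam=bot.camera_model('top')
W1=unproj(cam,Z['d']); W2=unproj(cam,d)
def loc(n,xy,a=None):
    x,y,b=PADS[n]; e=np.array(xy)/1000-[x,y]; U=u_(b); print(n,'pad x %.1f y %.1f mm'%(1000*(e@[U[1],-U[0]]),1000*(e@U)),a if a is None else a-b)
Q=W1[(u>285)&(u<325)&(v>190)&(v<228)&(W1[...,2]>.026)]; c,r=cv2.minEnclosingCircle(np.float32(Q[:,:2]*1000)); loc('tin',c); print(r)
Q=W1[(u>190)&(u<258)&(v>195)&(v<235)&(W1[...,2]>.013)]; R=rect(Q); loc('door',R[0],R[2]); print(R)
Q=W2[(u>420)&(u<490)&(v>190)&(v<235)&(W2[...,2]>.028)]; R=rect(Q); loc('brush',R[0],R[2]); print(R)
Q=W2[(u>392)&(u<416)&(v>190)&(v<235)&(W2[...,2]>.0315)]; c,r=cv2.minEnclosingCircle(np.float32(Q[:,:2]*1000)); loc('tree',c); print('heel',c,r)
print(bot.get_time_s())
E
```

```text
tin pad x -0.1 y 0.2 mm None
31.125667572021484
door pad x -4.8 y -0.7 mm 5.0
(array([599.1, 301.9]), array([110.8,  47.7]), 93.2)
brush pad x 0.5 y 0.5 mm -0.4000000000000057
(array([ 636.1, -306. ]), array([130.4,  48.9]), 99.6)
tree pad x 1.1 y -51.2 mm None
heel (633.4365844726562, -161.92945861816406) 20.82924461364746
48.3667
```

View pics/top2.png

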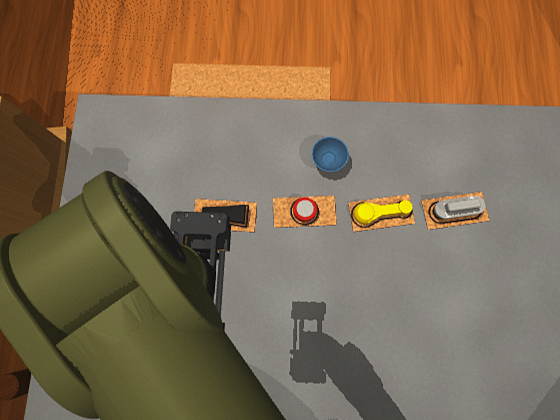

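```bash
python3 - <<'E'
from h import *
from bench import bot
v,u=np.mgrid[:420,:560]
cam,T,p,d,W=load(bot,'v_tree')
def f(n,P):
    x,y,b=PADS[n];e=P[:,:2]-[x,y];U=u_(b);return np.c_[e@[U[1],-U[0]],e@U]*1000
yel=(p[...,0]>120)&(p[...,2]<90)&(W[...,2]>.012)&(u>240)&(u<302)&(v>90)&(v<240)
L=f('tree',W[yel]); print('tree extents along (expect -75..75)',L[:,1].min(),L[:,1].max(),'toe width',np.percentile(L[L[:,1]>30][:,0],[0,100]),'heel',np.percentile(L[L[:,1]<-45][:,0],[0,100]))
cam,T,p,d,W=load(bot,'v_door')
m=(p.max(-1)<45)&(W[...,2]>.0135)&(u>240)&(u<302)&(v>110)&(v<230)
L=f('door',W[m]); print('door along',L[:,1].min(),L[:,1].max())
for y in (-45,-20,0,20,45):
    q=L[abs(L[:,1]-y)<3]; print(y,q[:,0].min().round(1),q[:,0].max().round(1),(q[:,0].min()+q[:,0].max())/2)
E
```

```text
tree extents along (expect -75..75) -74.09392988462177 73.85184128255487 toe width [-26.0670455   27.04581289] heel [-16.8356983   16.96929619]
door along -54.30348225624655 53.3349657853578
-45 -22.2 22.0 -0.099734656103454
-20 -19.7 19.5 -0.13559342175657285
0 -17.3 15.9 -0.6830907972862299
20 -14.9 13.5 -0.6793038917981518
45 -11.4 10.0 -0.6916621183236629
```

All four objects sit within about 1 mm of their places, so I'm handing the job in.

```bash
python3 - <<'E'
from bench import bot
print(bot.get_dq().round(2) if hasattr(bot.get_dq(),'round') else bot.get_dq()); bot.job_done()
E
```

```text
[ 0.27 -0.44  0.18  0.01 -0.37 -0.21 -0.12]
the job is handed in; nothing more can be done
```

The shoe tree, doorstop, boot brush and polish tin are each released flat on their own pads. I handed the job in at about 48 s of the 112 s limit; it reports no verdict.

**Placement:** in the last close views, all four lie within about 1 mm of their outlined places. The tree's toe is at the wide end and the doorstop's thin end is at the narrow end.

| Object | Offset from outline |
|---|---|
| Shoe tree | extents −74 to +74 mm along the pad (ideal ±75), less than 1 mm sideways |
| Doorstop | centreline within 0.7 mm |
| Boot brush | about 0.5 mm, angle within 0.4° |
| Polish tin | about 0.2 mm |

**Bystanders:** the umbrella pot and the bowl look unmoved in the top view after the last placing. In the final picture the arm hides the pot.

**Checks that disagreed:**
- **Doorstop:** a rectangle fitted to the top view put it 4.8 mm and 5° off. I put this down to the rectangle lining up with one slanted side, since the wrist view's centreline shows it square.
- **Shoe tree:** circles fitted to the heel put it 2–6 mm off along the pad. The worst, from the last top view, came out oversized and seems to have caught part of the stem, and the full extents contradict it.
- **Tree pad:** the wrist view puts its centre about 3 mm from the top-view value used above. All of these are inside the 12 mm tolerance.

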